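Make up two float-fishing kits

ROBOT

A 6-joint arm with a two-finger parallel gripper is mounted at the origin on the work surface. World frame = base frame: x ahead of the robot, y to its left, z up, the work surface at z = 0. Lengths are in m, angles in degrees, forces in N, time in s.
With the tool pointing down it reaches from about 0.35 to 0.875 m from the base axis. Payload 4.2 kg.
Tool frame: the origin (TCP) lies where the fingers leave the gripper's body, on its centre line; the fingertips stand 70 mm ahead of it and the grasp point (between the pads) lies 51 mm ahead of it; z points along the fingers, y is the direction in which the jaws open and shut (so a half turn about z gives the same grasp; the last joint's range is limited). The gripper opens to 87 mm and grips with 3 to 60 N. Pads are 19 mm wide; open, the fingers measure 117 mm over their backs; the gripper's body (75 mm by 190 mm) begins 51 mm behind the grasp point.
Start: joints at [-50.386, 22.042, 0.453, 0, -68.411, -14.817], TCP at [0.262, -0.567, 0.292] pointing down, gripper open.
Joint ranges: [-179.83, 179.83], [-69.29, 118.12], [-61.27, 80.66], [-181.25, 117.63], [-171.15, -9.14], [-177.46, 177.46]. Speed limits (degrees/s): [159.86, 159.86, 180, 180, 180, 180].

INTERFACE

Orientations are given as a 3x3 rotation matrix whose columns are the frame's x, y, z axes.
In Python, from station import sense, capture, camera_model, finish_job gives the robot as it stands.
- The arm moves only by the shell command python3 -m inch 'ROWS'. ROWS is JSON, a list of rows, each an object with "hand": the closure, from 0 (fully open) to 1 (shut); "slide": the shift along the world's x, y, z in cm, a list of three; "yaw": the turn about the world's z in rad. A call has 1 to 10 rows; each row is the pose to reach, as a shift and turn from the pose commanded when the call began; what a row does not reach only later rows make up. A row lasts 1/8 s, in which the tool goes at most 62.5 mm and 10.7 degrees, less where a joint would pass 70% of its speed; a pose out of reach is approached as far as the arm can. A call with a gripper value outside its range is refused whole. The fingers move at their own pace and stop on an object; the grip force is fixed at half the most. Time passes only in rows, so rows that repeat a pose let the fingers close. It gives the time, the measured TCP pose, the force and the opening at its end, in the units of the state.
- sense(): the state, without advancing time (a new reading comes with each control period).
- capture(name): name is "scene" or "top"; returns the picture (480x640x3 uint8, blue, green, red); there is no depth.
- camera_model(name): a dict with "mtx" (3x3 intrinsics, pixels), "xyz" and "orientation" of the camera in the world. Camera axes: x right, y up, looking along -z (the intrinsics and any distortion apply to the point x, -y, -z); pixel columns grow to the right and rows downward; lengths in m; the calibration is good to about 2 mm. A picture is of the moment at which its call begins. camera_model takes no time and is no camera call.
- finish_job(): hands the job in, once; it reports no verdict.
The state is a dict: "time_s": time; "joints": joint angles; "joint_velocities": joint speeds; "effort": joint torques, N m; "tcp_pos": TCP position; "ee_rot": TCP orientation; "wrist_force": force on the tool from outside, world axes, zero at the start; "moment": the same for the moment, N m; "gripper_width": opening from 0.0 (shut) to 1.0 (fully open).
Only numpy, scipy, OpenCV 4.12 (cv2) and the standard library are available. Lean on these libraries where they do the work, as an engineer would, in place of code of your own. Each camera call takes 0.05 s, during which the arm holds its last target. There are 200 camera calls.

TASK

Make up the two kits. Blue tray: the yellow-capped float tube in the long compartment and the orange spool in the square compartment at the black-tab end; green tray: the red-capped float tube in the long compartment, the purple spool in the square compartment at the black-tab end and the teal-lidded hook box in the other square one, everything lying flat on the compartment floor. Leave the black-capped tube and the white spool where they are.

Things in the scene. Friction and masses are not known exactly. Their poses are not given: they have to be found in the camera images.
- tray_blue: Blue tray, fixed, 198 (x) by 166 (y) mm; walls 4 thick, 14 high; floor 3 thick. Origin: centre of underside, at bench level; z up. Black tab on the middle of its +x end. Compartments (inner size; centre x, y in tray frame, mm): long, 190 x 74 at (0, 42); square at tab end, 93 x 80 at (48.5, -39); other square, 93 x 80 at (-48.5, -39).
- tray_green: Green tray, fixed, 198 (x) by 166 (y) mm; walls 4 thick, 14 high; floor 3 thick. Origin: centre of underside, at bench level; z up. Black tab on the middle of its +x end. Compartments (inner size; centre x, y in tray frame, mm): long, 190 x 74 at (0, 42); square at tab end, 93 x 80 at (48.5, -39); other square, 93 x 80 at (-48.5, -39).
- tube_yellow_mid (a point): Yellow-capped square-section clear float tube with yellow end caps, a fishing float inside: 165 long x 26 x 26 mm over the caps (24 x 24 between them), lying on the bench. The point is its centre (13 mm above what it lies on); x runs along the tube, z up. About 35 g, loose. Can be gripped across its middle.
- tube_red_mid (a point): Red-capped square-section clear float tube with red end caps, a fishing float inside: 165 long x 26 x 26 mm over the caps (24 x 24 between them), lying on the bench. The point is its centre (13 mm above what it lies on); x runs along the tube, z up. About 35 g, loose. Can be gripped across its middle.
- tube_black_mid (a point): Black-capped square-section clear float tube with black end caps, a fishing float inside: 165 long x 26 x 26 mm over the caps (24 x 24 between them), lying on the bench. The point is its centre (13 mm above what it lies on); x runs along the tube, z up. About 35 g, loose. Can be gripped across its middle. Not part of either kit.
- spool_orange_mid (a point): Orange line spool with black edge bands, a cylinder 46 mm in diameter and 30 mm high, lying flat on the bench (axis upright). The point is its centre, 15 mm above what it lies on; z is its axis. About 60 g, loose.
- spool_purple_mid (a point): Purple line spool with black edge bands, a cylinder 46 mm in diameter and 30 mm high, lying flat on the bench (axis upright). The point is its centre, 15 mm above what it lies on; z is its axis. About 60 g, loose.
- spool_white_mid (a point): White line spool with black edge bands, a cylinder 46 mm in diameter and 30 mm high, lying flat on the bench (axis upright). The point is its centre, 15 mm above what it lies on; z is its axis. About 60 g, loose. Not part of either kit.
- hook_box_mid (a point): Small closed hook box, white with a teal lid: 60 mm along x, 38 mm along y, 24 mm high, lying flat, lid up. The point is its centre, 12 mm above what it lies on; z up. About 50 g, loose.
There are look-alikes about, which are no part of the job. What is shaped like the part that bears spool_purple_mid but pink is not meant. What is shaped like the part that bears hook_box_mid but pink is not meant.

How it is judged:
By the outcome, as a careful person would: the job done as asked, in the order asked, and still so for the second after the job is handed in, with the robot touching nothing.
It also fails if it takes over 120 s, if anything falls off the work surface, if the arm or the gripper's body presses on something with over 40 N, if the wrist force passes 120 N, or if a joint passes its speed limit or range.

## Working session

There is one attempt and no reset: what is moved stays moved. The work goes in short steps, Python scripts to look and compute and a shell command to move; the robot and the scene stay as the last step left them, time stands still between calls to the robot, and variables do not carry over. Pictures are saved under pics/ and viewed, about 12 in all and at most 16, crops included, and the job is handed in when it is done.

```bash
mkdir -p pics; ls
python3 - <<'E'
from station import *
import cv2
for n in("scene","top"):
    cv2.imwrite(f"pics/{n}0.png",capture(n)); print(n,camera_model(n))
print(sense())
E
```

```text
pics
scene {'mtx': array([[494.67697996,   0.        , 322.84373983],
       [  0.        , 494.67697996, 242.0406569 ],
       [  0.        ,   0.        ,   1.        ]]), 'xyz': array([0.92728468, 0.61866458, 0.66882651]), 'orientation': array([[-0.81834496, -0.36765249,  0.44175012],
       [ 0.57467326, -0.51289999,  0.637718  ],
       [-0.00788498,  0.77573529,  0.63100918]])}
top {'mtx': array([[565.30163727,   0.        , 318.36889786],
       [  0.        , 565.30163727, 247.51398202],
       [  0.        ,   0.        ,   1.        ]]), 'xyz': array([ 0.41448665, -0.01005997,  1.09168566]), 'orientation': array([[-0.01445979,  0.99512109, -0.09759578],
       [-0.99988743, -0.01399958,  0.0053986 ],
       [ 0.00400596,  0.09766285,  0.99521149]])}
{'time_s': 0.1, 'joints': array([-5.03846376e+01,  2.20836241e+01,  3.87585451e-01, -2.49092912e-02,
       -6.84102840e+01, -1.48158172e+01]), 'joint_velocities': array([-0.00492918, -0.09351719,  0.25337278,  0.09700798, -0.04554726,
        0.07419152]), 'effort': array([-1.29436994e-03, -3.91689527e+01,  1.87936646e+01,  4.23196167e+00,
        1.34533746e-02, -7.03864589e-05]), 'tcp_pos': array([ 0.26199564, -0.5669907 ,  0.29129854]), 'ee_rot': array([[-9.07848015e-01, -4.19298488e-01, -8.71807598e-04],
       [-4.19299386e-01,  9.07846451e-01,  1.68724428e-03],
       [ 8.40084586e-05,  1.89730976e-03, -9.99998197e-01]]), 'wrist_force': array([0.10533895, 0.41046233, 0.02088856]), 'moment': array([-0.02710114,  0.0564586 ,  0.04285542]), 'gripper_width': 0.9987637795848328}
```

View pics/top0.png

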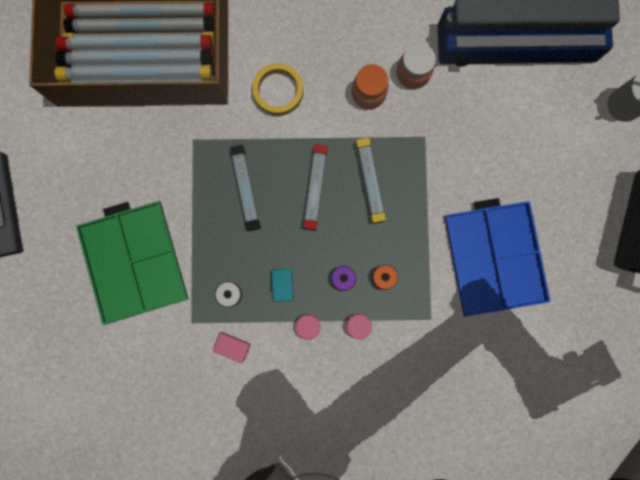

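View pics/scene0.png

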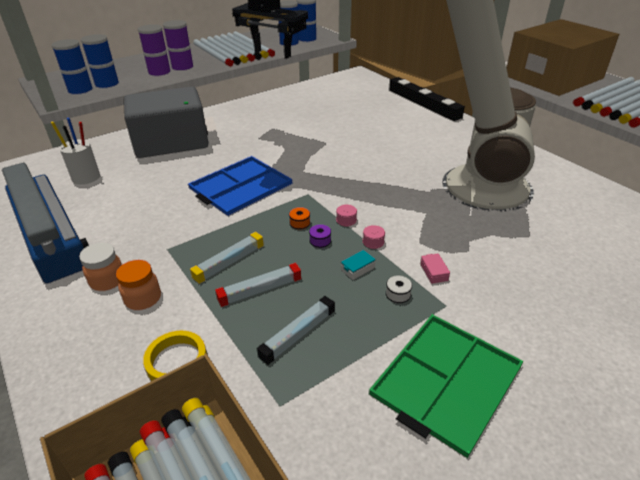

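Candidates in the top view:
- **Yellow tube:** (370,180), not the ones in the crate at (135,75).
- **Red tube:** (315,187), again not the crate.
- **Purple spool:** (344,278), not the pinks at (308,327) and (359,327).
- **Orange spool:** (385,277), not the orange jar lid at (370,85).
- **Hook box:** teal at (282,285), not the pink one at (231,347).

Tabs are at (117,209) on the green tray and (487,203) on the blue.

```bash
cat > h.py <<'E'
import cv2,numpy as np
from station import *
def ray(n,uv,z):
    c=camera_model(n);K=c["mtx"];R=np.array(c["orientation"]);o=np.array(c["xyz"])
    d=R@(np.linalg.inv(K)@[uv[0],uv[1],1]*[1,-1,-1]); return (o+d*(z-o[2])/d[2])
MAT=(190,135,432,325)
# name: hue lo,hi, box, z
OBJ=dict(yellow=(22,35,MAT,.013),red=(174,186,MAT,.013),orange=(6,16,MAT,.015),purple=(125,150,MAT,.015),
 teal=(85,97,MAT,.012),blue=(105,122,(430,190,560,325),.007),green=(55,75,(60,190,200,330),.007))
def blobs(img,name,box=None):
    lo,hi,b,z=OBJ[name]; b=box or b
    h=cv2.cvtColor(img,cv2.COLOR_BGR2HSV);H=h[...,0].astype(int); H=np.where(H<hi-179,H+180,H)
    m=((H>=lo)&(H<=hi)&(h[...,1]>110)&(h[...,2]>35)).astype(np.uint8)
    k=np.zeros_like(m);k[b[1]:b[3],b[0]:b[2]]=1
    cs=cv2.findContours(m*k,cv2.RETR_EXTERNAL,cv2.CHAIN_APPROX_NONE)[0]
    return sorted([c for c in cs if cv2.contourArea(c)>25],key=cv2.contourArea)[::-1]
def mid(c): M=cv2.moments(c);return np.array([M['m10']/M['m00'],M['m01']/M['m00']])
E
python3 - <<'E'
from h import *
im=cv2.imread("pics/top0.png")
for n,(lo,hi,b,z) in OBJ.items():
    bl=blobs(im,n)
    pts=[ray("top",mid(c),z)[:2] for c in bl]
    print(n,[int(cv2.contourArea(c)) for c in bl],[mid(c).round(1).tolist() for c in bl],[p.round(4).tolist() for p in pts])
    if n in("yellow","red"):
        d=pts[0]-pts[1];d*=np.sign(d[0]);print("  mid",((pts[0]+pts[1])/2).round(4),"ang",np.degrees(np.arctan2(d[1],d[0])).round(1),"capsep",np.linalg.norm(d).round(4))
    else:
        w=np.array([ray("top",p[0],z)[:2] for p in bl[0]],np.float32)
        r=cv2.minAreaRect(w*1000);print("  rect mm",np.round(r[0],1),np.round(r[1],1),round(r[2],1))
x=im[130:340,185:440];cv2.imwrite("pics/c1.png",cv2.resize(x,None,fx=2.8,fy=2.8,interpolation=2))
E
```

```text
yellow [105, 92] [[377.8, 217.5], [362.5, 142.3]] [[0.5768, -0.1313], [0.7256, -0.1051]]
  mid [ 0.6512 -0.1182] ang 10.0 capsep 0.1511
red [99, 86] [[309.5, 224.5], [319.9, 148.3]] [[0.5649, 0.0006], [0.7148, -0.0217]]
  mid [ 0.6399 -0.0105] ang -8.4 capsep 0.1515
orange [462] [[384.6, 276.8]] [[0.4622, -0.1412]]
  rect mm [ 461.9 -141.1] [47.7 45.7] 89.2
purple [404] [[343.0, 277.8]] [[0.4614, -0.062]]
  rect mm [461.1 -62. ] [41.9 41.9] 89.0
teal [583] [[281.9, 284.5]] [[0.4505, 0.0546]]
  rect mm [451.5  54.4] [38.1 61. ] 89.6
blue [8729] [[496.7, 258.2]] [[0.4953, -0.3593]]
  rect mm [ 497.5 -359.1] [200.5 168.1] 8.7
green [8644] [[131.0, 262.1]] [[0.4977, 0.3443]]
  rect mm [500.  344.5] [199.7 165.4] 16.5
```

View pics/c1.png

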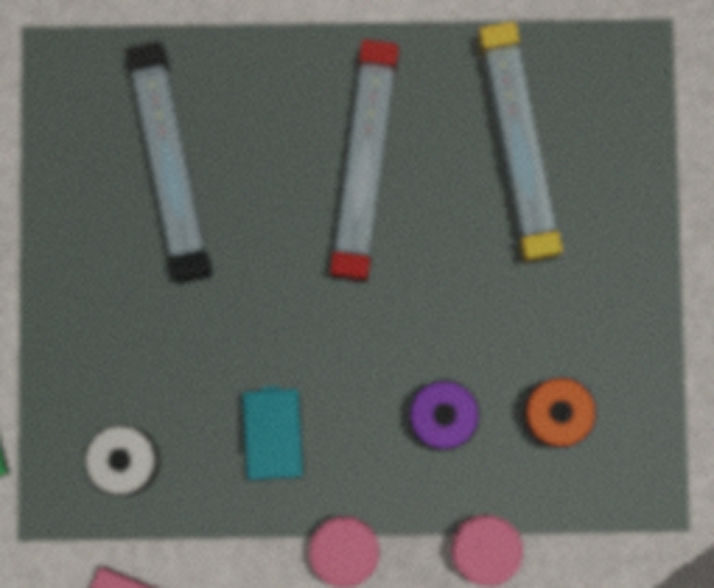

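Five parts are confirmed in the crop: yellow tube (520,140), red tube (365,160), orange spool (560,412), purple spool (443,415) and teal box (272,433). I'll do the yellow tube first.

```bash
python3 -m inch '[{"hand":0,"slide":[38.9,44.9,0],"yaw":-0.258},{"hand":0,"slide":[38.9,44.9,0],"yaw":-0.258},{"hand":0,"slide":[38.9,44.9,0],"yaw":-0.258},{"hand":0,"slide":[38.9,44.9,0],"yaw":-0.258},{"hand":0,"slide":[38.9,44.9,0],"yaw":-0.258},{"hand":0,"slide":[38.9,44.9,0],"yaw":-0.258},{"hand":0,"slide":[38.9,44.9,0],"yaw":-0.258},{"hand":0,"slide":[38.9,44.9,0],"yaw":-0.258},{"hand":0,"slide":[38.9,44.9,0],"yaw":-0.258},{"hand":0,"slide":[38.9,44.9,0],"yaw":-0.258}]'
```

```text
time_s: 1.35
tcp_pos: [0.6525, -0.1156, 0.2912]
ee_rot: [[-0.984, -0.176, -0.001], [-0.176, 0.984, 0.0], [0.001, 0.0, -1.0]]
wrist_force: [0.6, -0.9, -0.1]
gripper_width: 1.003
```

```bash
python3 -m inch '[{"hand":0.2,"slide":[0,0,-5],"yaw":0},{"hand":0.2,"slide":[0,0,-11],"yaw":0},{"hand":0.2,"slide":[0,0,-16],"yaw":0},{"hand":0.2,"slide":[0,0,-19.5],"yaw":0},{"hand":0.2,"slide":[0,0,-21.2],"yaw":0},{"hand":0.2,"slide":[0,0,-21.2],"yaw":0},{"hand":0.2,"slide":[0,0,-21.2],"yaw":0},{"hand":0.2,"slide":[0,0,-21.2],"yaw":0}]'
python3 - <<'E'
from h import *
im=capture("scene");cv2.imwrite("pics/s1.png",cv2.resize(im[130:330,120:400],None,fx=2.5,fy=2.5,interpolation=2))
E
```

```text
time_s: 2.35
tcp_pos: [0.6521, -0.1184, 0.0822]
ee_rot: [[-0.985, -0.174, 0.003], [-0.174, 0.985, 0.0], [-0.003, -0.001, -1.0]]
wrist_force: [0.0, 0.0, 0.5]
gripper_width: 0.801
```

View pics/s1.png

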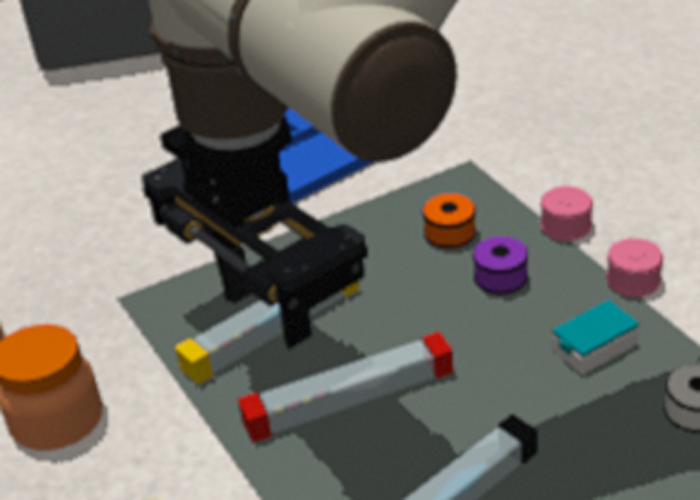

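The fingers straddle the yellow tube at its middle, around (265,310). Next I close and lift.

```bash
python3 -m inch '[{"hand":1,"slide":[0,0,0],"yaw":0},{"hand":1,"slide":[0,0,0],"yaw":0},{"hand":1,"slide":[0,0,0],"yaw":0},{"hand":1,"slide":[0,0,0],"yaw":0},{"hand":1,"slide":[0,0,0],"yaw":0},{"hand":1,"slide":[0,0,2],"yaw":0},{"hand":1,"slide":[0,0,5],"yaw":0},{"hand":1,"slide":[0,0,9],"yaw":0},{"hand":1,"slide":[0,0,12],"yaw":0},{"hand":1,"slide":[0,0,12],"yaw":0}]'
```

```text
time_s: 3.65
tcp_pos: [0.6524, -0.1184, 0.2034]
ee_rot: [[-0.985, -0.174, 0.006], [-0.174, 0.985, -0.0], [-0.006, -0.001, -1.0]]
wrist_force: [-0.1, 0.1, -0.8]
gripper_width: 0.271
```

```bash
python3 -m inch '[{"hand":1,"slide":[-4,-5,0],"yaw":0},{"hand":1,"slide":[-8,-10,0],"yaw":-0.02},{"hand":1,"slide":[-12,-15,0],"yaw":-0.02},{"hand":1,"slide":[-16.2,-20,0],"yaw":-0.02},{"hand":1,"slide":[-16.2,-20,0],"yaw":-0.02},{"hand":1,"slide":[-16.2,-20,-4],"yaw":-0.02},{"hand":1,"slide":[-16.2,-20,-8],"yaw":-0.02},{"hand":1,"slide":[-16.2,-20,-10],"yaw":-0.02},{"hand":1,"slide":[-16.2,-20,-11.4],"yaw":-0.02},{"hand":1,"slide":[-16.2,-20,-11.4],"yaw":-0.02}]'
```

```text
time_s: 4.9
tcp_pos: [0.4897, -0.3178, 0.0859]
ee_rot: [[-0.988, -0.155, -0.0], [-0.155, 0.988, 0.0], [0.0, 0.0, -1.0]]
wrist_force: [0.4, 0.8, -0.2]
gripper_width: 0.273
```

```bash
python3 -m inch '[{"hand":0.5,"slide":[0,0,0],"yaw":0},{"hand":0.5,"slide":[0,0,0],"yaw":0},{"hand":0.5,"slide":[0,0,0],"yaw":0},{"hand":0.5,"slide":[0,0,2],"yaw":0},{"hand":0.3,"slide":[0,0,7],"yaw":0},{"hand":0.3,"slide":[0,0,12],"yaw":0},{"hand":0.3,"slide":[-1,6,12],"yaw":0},{"hand":0.3,"slide":[-2,12,12],"yaw":0},{"hand":0.3,"slide":[-2.7,17.7,12],"yaw":0},{"hand":0.3,"slide":[-2.7,17.7,12],"yaw":0}]'
python3 -m inch '[{"hand":0.3,"slide":[0,0,0],"yaw":0},{"hand":0.3,"slide":[0,0,-5],"yaw":0},{"hand":0.3,"slide":[0,0,-9],"yaw":0},{"hand":0.3,"slide":[0,0,-12],"yaw":0},{"hand":0.3,"slide":[0,0,-12],"yaw":0},{"hand":0.3,"slide":[0,0,-12],"yaw":0}]'
python3 - <<'E'
from h import *
im=capture("scene");cv2.imwrite("pics/s2.png",cv2.resize(im[130:330,170:450],None,fx=2.5,fy=2.5,interpolation=2))
E
```

```text
time_s: 6.15
tcp_pos: [0.4616, -0.1385, 0.2068]
ee_rot: [[-0.987, -0.159, 0.001], [-0.159, 0.987, 0.0], [-0.001, 0.0, -1.0]]
wrist_force: [-0.2, -1.0, 0.0]
gripper_width: 0.699
time_s: 6.9
tcp_pos: [0.463, -0.1422, 0.087]
ee_rot: [[-0.988, -0.153, 0.002], [-0.153, 0.988, -0.0], [-0.002, -0.001, -1.0]]
wrist_force: [0.2, 0.4, 0.3]
gripper_width: 0.702
```

View pics/s2.png

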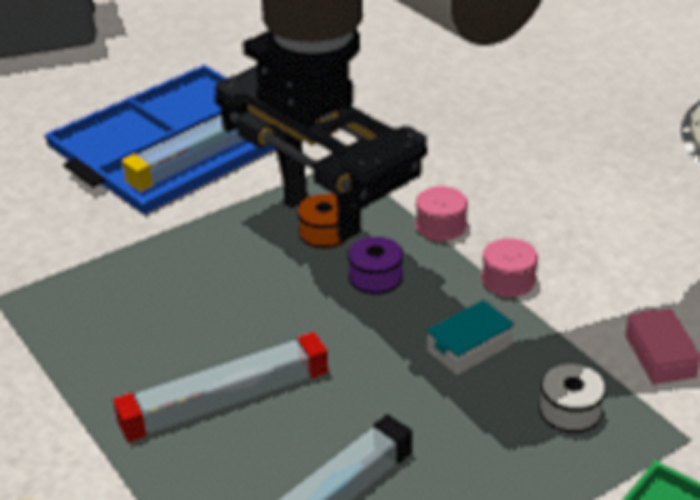

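The yellow tube lies in the blue tray's long compartment at (190,145), and the fingers straddle the orange spool at (320,220). I go 2 mm lower, close and lift.

```bash
python3 -m inch '[{"hand":0.3,"slide":[0,0,-0.2],"yaw":0},{"hand":1,"slide":[0,0,-0.2],"yaw":0},{"hand":1,"slide":[0,0,-0.2],"yaw":0},{"hand":1,"slide":[0,0,-0.2],"yaw":0},{"hand":1,"slide":[0,0,-0.2],"yaw":0},{"hand":1,"slide":[0,0,2],"yaw":0},{"hand":1,"slide":[0,0,6],"yaw":0},{"hand":1,"slide":[0,0,11.8],"yaw":0},{"hand":1,"slide":[0,0,11.8],"yaw":0}]'
python3 -m inch '[{"hand":1,"slide":[2,-5.5,0],"yaw":0},{"hand":1,"slide":[4,-11,0],"yaw":0},{"hand":1,"slide":[6,-17,0],"yaw":0},{"hand":1,"slide":[8,-22,0],"yaw":0},{"hand":1,"slide":[8.8,-24.9,0],"yaw":0},{"hand":1,"slide":[8.8,-24.9,0],"yaw":0},{"hand":1,"slide":[8.8,-24.9,-5],"yaw":0},{"hand":1,"slide":[8.8,-24.9,-9.5],"yaw":0},{"hand":1,"slide":[8.8,-24.9,-11.6],"yaw":0},{"hand":1,"slide":[8.8,-24.9,-11.6],"yaw":0}]'
```

```text
time_s: 8.07
tcp_pos: [0.4646, -0.1415, 0.2085]
ee_rot: [[-0.988, -0.155, 0.011], [-0.155, 0.988, -0.001], [-0.01, -0.002, -1.0]]
wrist_force: [0.2, -0.4, -2.1]
gripper_width: 0.518
time_s: 9.32
tcp_pos: [0.5492, -0.3886, 0.0865]
ee_rot: [[-0.988, -0.155, -0.003], [-0.155, 0.988, 0.002], [0.003, 0.002, -1.0]]
wrist_force: [0.0, 0.4, -0.7]
gripper_width: 0.515
```

```bash
python3 -m inch '[{"hand":1,"slide":[0,0,0],"yaw":0},{"hand":0.35,"slide":[0,0,0],"yaw":0},{"hand":0.35,"slide":[0,0,0],"yaw":0},{"hand":0.35,"slide":[0,0,0],"yaw":0},{"hand":0.3,"slide":[0,0,2],"yaw":0},{"hand":0.3,"slide":[0,0,7],"yaw":0},{"hand":0.3,"slide":[0,0,12],"yaw":0},{"hand":0.3,"slide":[1.4,6,12],"yaw":-0.1},{"hand":0.3,"slide":[2.8,12,12],"yaw":-0.2},{"hand":0.3,"slide":[4.2,18,12],"yaw":-0.298}]'
python3 -m inch '[{"hand":0.2,"slide":[1.5,6,0],"yaw":0},{"hand":0.2,"slide":[2.8,12,0],"yaw":0},{"hand":0.2,"slide":[4.7,18,0],"yaw":0},{"hand":0.2,"slide":[4.7,20,0],"yaw":0},{"hand":0.2,"slide":[4.7,20,0],"yaw":0},{"hand":0.2,"slide":[4.7,20,0],"yaw":0}]'
```

```text
time_s: 10.58
tcp_pos: [0.5923, -0.2088, 0.2087]
ee_rot: [[-0.989, 0.147, 0.001], [0.147, 0.989, -0.0], [-0.001, 0.0, -1.0]]
wrist_force: [0.8, -0.3, -0.4]
gripper_width: 0.702
time_s: 11.32
tcp_pos: [0.6388, -0.0114, 0.2083]
ee_rot: [[-0.99, 0.144, -0.0], [0.144, 0.99, -0.0], [0.0, -0.0, -1.0]]
wrist_force: [0.0, 0.2, -0.6]
gripper_width: 0.8
```

```bash
python3 -m inch '[{"hand":0.2,"slide":[0,0,-5],"yaw":0},{"hand":0.2,"slide":[0,0,-10],"yaw":0},{"hand":0.2,"slide":[0,0,-12.8],"yaw":0},{"hand":0.2,"slide":[0,0,-12.8],"yaw":0},{"hand":0.2,"slide":[0,0,-12.8],"yaw":0},{"hand":1,"slide":[0,0,-12.8],"yaw":0},{"hand":1,"slide":[0,0,-12.8],"yaw":0},{"hand":1,"slide":[0,0,-12.8],"yaw":0},{"hand":1,"slide":[0,0,-12.8],"yaw":0},{"hand":1,"slide":[0,0,-12.8],"yaw":0}]'
python3 -m inch '[{"hand":1,"slide":[0,0,3],"yaw":0},{"hand":1,"slide":[0,0,8],"yaw":0},{"hand":1,"slide":[0,0,12],"yaw":0},{"hand":1,"slide":[0,0,12],"yaw":0}]'
python3 - <<'E'
from h import *
im=capture("scene");cv2.imwrite("pics/s3.png",cv2.resize(im[100:360,150:500],None,fx=2,fy=2,interpolation=2))
E
```

```text
time_s: 12.58
tcp_pos: [0.6391, -0.0103, 0.0803]
ee_rot: [[-0.99, 0.143, -0.0], [0.143, 0.99, -0.0], [0.0, -0.0, -1.0]]
wrist_force: [-0.0, 1.0, -0.4]
gripper_width: 0.32
time_s: 13.08
tcp_pos: [0.6409, -0.0101, 0.2045]
ee_rot: [[-0.99, 0.142, 0.008], [0.142, 0.99, 0.001], [-0.008, 0.002, -1.0]]
wrist_force: [0.3, 0.1, -0.8]
gripper_width: 0.268
```

View pics/s3.png

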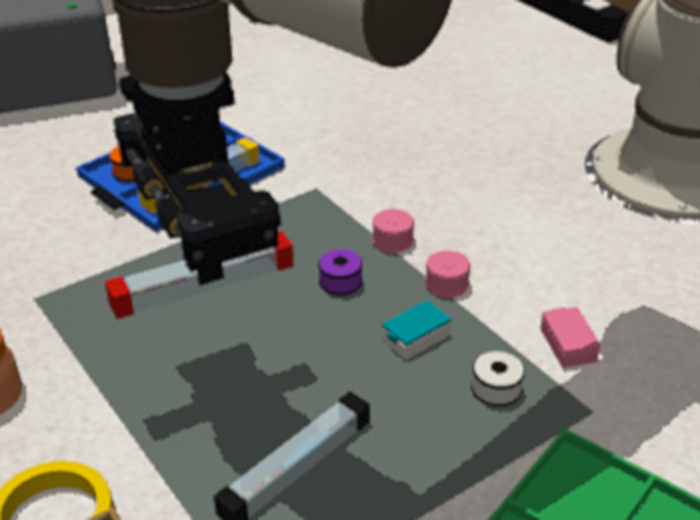

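The red tube is held level at (200,275). It may have been gripped late, so I check how it sits in the hand.

Run:
```python
from h import *
im=capture("scene")
bl=blobs(im,"red",(190,180,310,270)); print([(cv2.contourArea(c),mid(c).round(1)) for c in bl])
t=sense()["tcp_pos"]
for z in np.arange(.125,.16,.005):
    p=[ray("scene",mid(c),z) for c in bl[:2]]; print(round(z,3),(np.mean(p,0)-t)[:2].round(4), np.linalg.norm(p[0]-p[1]).round(3))
print("expected z centre if gripped on bench:",t[2]-.0803+.013)
```

```text
[(174.5, array([210.4, 248.9])), (115.5, array([292.3, 226. ]))]
0.125 [ 0.001  -0.0043] 0.152
0.13 [0.0037 0.0015] 0.15
0.135 [0.0063 0.0073] 0.149
0.14 [0.0089 0.0132] 0.147
0.145 [0.0116 0.019 ] 0.146
0.15 [0.0142 0.0248] 0.145
0.155 [0.0169 0.0306] 0.143
0.16 [0.0195 0.0364] 0.142
expected z centre if gripped on bench: 0.13271092537502097
```

```bash
python3 -m inch '[{"hand":1,"slide":[-2.3,5,2],"yaw":0.06},{"hand":1,"slide":[-4.6,11,2],"yaw":0.14},{"hand":1,"slide":[-6.9,17,2],"yaw":0.22},{"hand":1,"slide":[-9.2,23,2],"yaw":0.3},{"hand":1,"slide":[-11.5,29,2],"yaw":0.38},{"hand":1,"slide":[-13.6,34.5,2],"yaw":0.435},{"hand":1,"slide":[-15.2,39.5,2],"yaw":0.435},{"hand":1,"slide":[-15.2,39.5,2],"yaw":0.435},{"hand":1,"slide":[-15.2,39.5,2],"yaw":0.435}]'
python3 -m inch '[{"hand":1,"slide":[0,0,-5],"yaw":0},{"hand":1,"slide":[0,0,-10],"yaw":0},{"hand":1,"slide":[0,0,-12],"yaw":0},{"hand":1,"slide":[0,0,-13],"yaw":0},{"hand":1,"slide":[0,0,-13.2],"yaw":0},{"hand":1,"slide":[0,0,-13.2],"yaw":0}]'
```

```text
time_s: 14.3
tcp_pos: [0.4865, 0.3841, 0.2184]
ee_rot: [[-0.958, -0.288, -0.003], [-0.288, 0.958, -0.003], [0.003, -0.002, -1.0]]
wrist_force: [-1.2, -0.3, -0.6]
gripper_width: 0.268
time_s: 15.05
tcp_pos: [0.4876, 0.3834, 0.0893]
ee_rot: [[-0.958, -0.287, -0.0], [-0.287, 0.958, -0.001], [0.0, -0.001, -1.0]]
wrist_force: [-0.8, -2.2, 2.4]
gripper_width: 0.271
```

```bash
python3 -m inch '[{"hand":0.5,"slide":[0,0,0],"yaw":0},{"hand":0.5,"slide":[0,0,0],"yaw":0},{"hand":0.5,"slide":[0,0,0],"yaw":0},{"hand":0.5,"slide":[0,0,0],"yaw":0},{"hand":0.5,"slide":[0,0,2],"yaw":0},{"hand":0.3,"slide":[0,0,7],"yaw":0},{"hand":0.3,"slide":[0,0,12],"yaw":0},{"hand":0.3,"slide":[0,-6,12],"yaw":0},{"hand":0.3,"slide":[0,-12,12],"yaw":0},{"hand":0.3,"slide":[0,-18,12],"yaw":0}]'
python3 -m inch '[{"hand":0.3,"slide":[-0.5,-6,0],"yaw":0},{"hand":0.3,"slide":[-1,-12,0],"yaw":0},{"hand":0.3,"slide":[-2,-18,0],"yaw":0},{"hand":0.3,"slide":[-2.6,-24,0],"yaw":0},{"hand":0.3,"slide":[-2.6,-26.7,0],"yaw":0},{"hand":0.3,"slide":[-2.6,-26.7,0],"yaw":0},{"hand":0.3,"slide":[-2.6,-26.7,-5],"yaw":0},{"hand":0.3,"slide":[-2.6,-26.7,-8],"yaw":0},{"hand":0.3,"slide":[-2.6,-26.7,-8],"yaw":0},{"hand":0.3,"slide":[-2.6,-26.7,-8],"yaw":0}]'
python3 - <<'E'
from h import *
im=capture("scene");cv2.imwrite("pics/s4.png",cv2.resize(im[150:480,230:570],None,fx=1.8,fy=1.8,interpolation=2))
E
```

```text
time_s: 16.3
tcp_pos: [0.4868, 0.2031, 0.2085]
ee_rot: [[-0.957, -0.289, 0.001], [-0.289, 0.957, 0.0], [-0.001, 0.0, -1.0]]
wrist_force: [1.2, -0.8, 0.4]
gripper_width: 0.696
time_s: 17.55
tcp_pos: [0.4622, -0.0616, 0.1293]
ee_rot: [[-0.957, -0.289, 0.002], [-0.289, 0.957, 0.0], [-0.002, -0.001, -1.0]]
wrist_force: [1.0, -0.7, 0.3]
gripper_width: 0.698
```

View pics/s4.png

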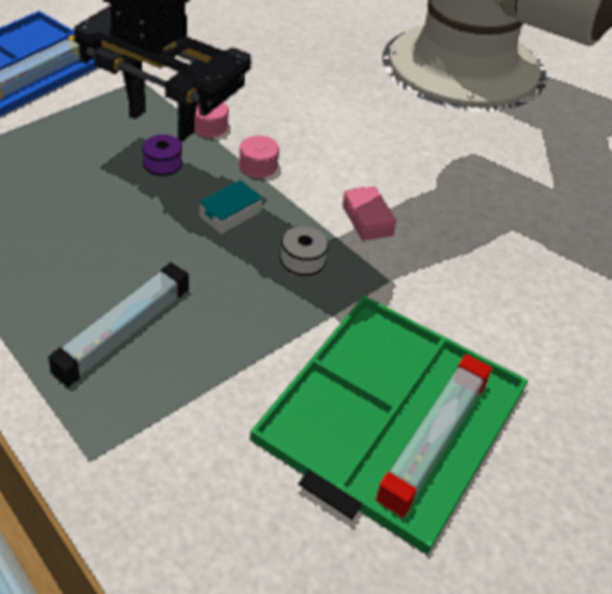

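The red tube lies flat in the green long compartment at (435,435). The hand is above the purple spool at (162,155), so I descend, grip and lift.

```bash
python3 -m inch '[{"hand":0.3,"slide":[0,0,-3],"yaw":0},{"hand":0.3,"slide":[0,0,-4.4],"yaw":0},{"hand":0.3,"slide":[0,0,-4.4],"yaw":0},{"hand":1,"slide":[0,0,-4.4],"yaw":0},{"hand":1,"slide":[0,0,-4.4],"yaw":0},{"hand":1,"slide":[0,0,-4.4],"yaw":0},{"hand":1,"slide":[0,0,-4.4],"yaw":0},{"hand":1,"slide":[0,0,-2],"yaw":0},{"hand":1,"slide":[0,0,3],"yaw":0},{"hand":1,"slide":[0,0,8],"yaw":0}]'
python3 -m inch '[{"hand":1,"slide":[1,6,0],"yaw":0},{"hand":1,"slide":[3,12,0],"yaw":0},{"hand":1,"slide":[5,18,0],"yaw":0},{"hand":1,"slide":[7,24,0],"yaw":0},{"hand":1,"slide":[8.5,30,0],"yaw":0},{"hand":1,"slide":[9.6,36,0],"yaw":0},{"hand":1,"slide":[9.6,38.3,0],"yaw":0},{"hand":1,"slide":[9.6,38.3,0],"yaw":0},{"hand":1,"slide":[9.6,38.3,0],"yaw":0}]'
python3 -m inch '[{"hand":1,"slide":[0,0,-5],"yaw":0},{"hand":1,"slide":[0,0,-10],"yaw":0},{"hand":1,"slide":[0,0,-11.6],"yaw":0},{"hand":1,"slide":[0,0,-12],"yaw":0},{"hand":1,"slide":[0,0,-12],"yaw":0}]'
```

```text
time_s: 18.85
tcp_pos: [0.4606, -0.0625, 0.2093]
ee_rot: [[-0.958, -0.288, -0.001], [-0.288, 0.958, -0.0], [0.001, 0.0, -1.0]]
wrist_force: [0.8, 1.7, -0.9]
gripper_width: 0.519
time_s: 19.98
tcp_pos: [0.5567, 0.3193, 0.2079]
ee_rot: [[-0.958, -0.287, -0.001], [-0.287, 0.958, -0.001], [0.002, -0.001, -1.0]]
wrist_force: [-0.2, -0.0, -0.8]
gripper_width: 0.517
time_s: 20.6
tcp_pos: [0.5582, 0.3211, 0.09]
ee_rot: [[-0.958, -0.288, 0.003], [-0.288, 0.958, 0.002], [-0.003, 0.001, -1.0]]
wrist_force: [1.0, 0.5, -0.2]
gripper_width: 0.521
```

```bash
python3 -m inch '[{"hand":1,"slide":[0,0,0],"yaw":0},{"hand":0.35,"slide":[0,0,0],"yaw":0},{"hand":0.35,"slide":[0,0,0],"yaw":0},{"hand":0.35,"slide":[0,0,0],"yaw":0},{"hand":0.3,"slide":[0,0,2],"yaw":0},{"hand":0.3,"slide":[0,0,7],"yaw":0},{"hand":0.3,"slide":[0,0,12],"yaw":0},{"hand":0.3,"slide":[-2,-5,12],"yaw":-0.1},{"hand":0.3,"slide":[-4,-10,12],"yaw":-0.2},{"hand":0.3,"slide":[-6,-15,12],"yaw":-0.29}]'
python3 -m inch '[{"hand":0.3,"slide":[-2,-5,0],"yaw":0},{"hand":0.3,"slide":[-4.6,-10,0],"yaw":0},{"hand":0.3,"slide":[-4.6,-11.7,0],"yaw":0},{"hand":0.3,"slide":[-4.6,-11.7,0],"yaw":0},{"hand":0.3,"slide":[-4.6,-11.7,-5],"yaw":0},{"hand":0.3,"slide":[-4.6,-11.7,-9],"yaw":0},{"hand":0.3,"slide":[-4.6,-11.7,-9],"yaw":0},{"hand":0.3,"slide":[-4.6,-11.7,-9],"yaw":0}]'
python3 - <<'E'
from h import *
im=capture("scene");cv2.imwrite("pics/s5.png",cv2.resize(im[150:480,230:570],None,fx=1.8,fy=1.8,interpolation=2))
E
```

```text
time_s: 21.85
tcp_pos: [0.4964, 0.1693, 0.2085]
ee_rot: [[-1.0, 0.001, 0.001], [0.001, 1.0, 0.0], [-0.001, 0.0, -1.0]]
wrist_force: [1.7, 0.2, -0.2]
gripper_width: 0.699
time_s: 22.85
tcp_pos: [0.4526, 0.0547, 0.1193]
ee_rot: [[-1.0, -0.003, 0.002], [-0.003, 1.0, 0.001], [-0.002, 0.001, -1.0]]
wrist_force: [0.4, -0.6, 0.4]
gripper_width: 0.7
```

View pics/s5.png

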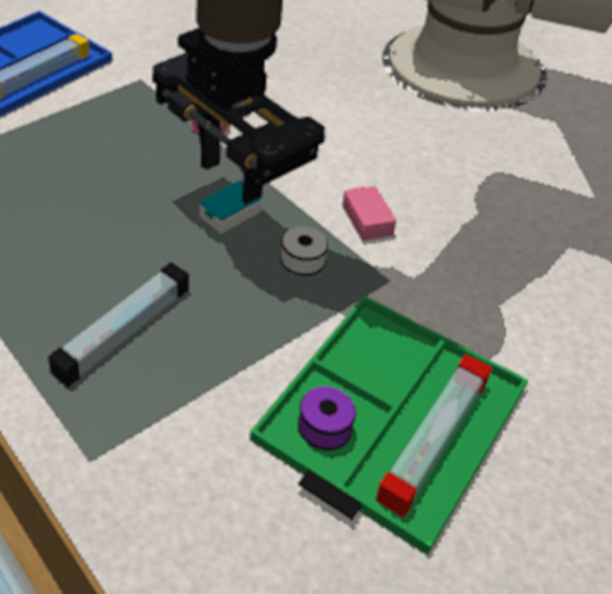

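The purple spool sits flat at (327,415) in the tab-end square. The hand is over the hook box, so I grip it next.

```bash
python3 -m inch '[{"hand":0.3,"slide":[0,0,-3],"yaw":0},{"hand":0.3,"slide":[0,0,-3.7],"yaw":0},{"hand":0.3,"slide":[0,0,-3.7],"yaw":0},{"hand":1,"slide":[0,0,-3.7],"yaw":0},{"hand":1,"slide":[0,0,-3.7],"yaw":0},{"hand":1,"slide":[0,0,-3.7],"yaw":0},{"hand":1,"slide":[0,0,-3.7],"yaw":0},{"hand":1,"slide":[0,0,-3.7],"yaw":0},{"hand":1,"slide":[0,0,-1],"yaw":0},{"hand":1,"slide":[0,0,4],"yaw":0}]'
python3 -m inch '[{"hand":1,"slide":[0,2,5],"yaw":0},{"hand":1,"slide":[0.2,7,5],"yaw":0.09},{"hand":1,"slide":[0.5,13,5],"yaw":0.19},{"hand":1,"slide":[0.8,19,5],"yaw":0.29},{"hand":1,"slide":[1.2,23.9,5],"yaw":0.29},{"hand":1,"slide":[1.2,23.9,5],"yaw":0.29},{"hand":1,"slide":[1.2,23.9,5],"yaw":0.29}]'
python3 -m inch '[{"hand":1,"slide":[0,0,-5],"yaw":0},{"hand":1,"slide":[0,0,-10],"yaw":0},{"hand":1,"slide":[0,0,-11.8],"yaw":0},{"hand":1,"slide":[0,0,-12.3],"yaw":0},{"hand":1,"slide":[0,0,-12.3],"yaw":0}]'
```

```text
time_s: 24.15
tcp_pos: [0.4499, 0.0531, 0.1573]
ee_rot: [[-1.0, -0.001, -0.005], [-0.001, 1.0, -0.002], [0.005, -0.002, -1.0]]
wrist_force: [1.2, 0.3, 0.2]
gripper_width: 0.432
time_s: 25.02
tcp_pos: [0.4625, 0.2921, 0.2074]
ee_rot: [[-0.958, -0.288, -0.002], [-0.288, 0.958, -0.001], [0.002, -0.001, -1.0]]
wrist_force: [0.8, -1.1, -0.5]
gripper_width: 0.431
time_s: 25.65
tcp_pos: [0.4633, 0.2916, 0.0859]
ee_rot: [[-0.958, -0.287, 0.0], [-0.287, 0.958, 0.0], [-0.0, -0.0, -1.0]]
wrist_force: [0.2, -0.3, -0.3]
gripper_width: 0.434
```

```bash
python3 -m inch '[{"hand":1,"slide":[0,0,0],"yaw":0},{"hand":0.42,"slide":[0,0,0],"yaw":0},{"hand":0.42,"slide":[0,0,0],"yaw":0},{"hand":0.42,"slide":[0,0,0],"yaw":0},{"hand":0.4,"slide":[0,0,2],"yaw":0},{"hand":0.3,"slide":[0,0,7],"yaw":0},{"hand":0.3,"slide":[0,0,13],"yaw":0},{"hand":0.3,"slide":[0,-6,18],"yaw":0},{"hand":0.3,"slide":[0,-12,20],"yaw":0},{"hand":0.3,"slide":[0,-18,20],"yaw":0}]'
python3 -m inch '[{"hand":0.3,"slide":[0,-6,0],"yaw":0},{"hand":0.3,"slide":[0,-11,0],"yaw":0},{"hand":0.3,"slide":[0,-11,0],"yaw":0},{"hand":0.3,"slide":[0,-11,0],"yaw":0}]'
python3 - <<'E'
from h import *
cv2.imwrite("pics/s6.png",capture("scene"));t=capture("top");cv2.imwrite("pics/t6.png",t)
F=dict(blue=((.4965,-.3592),8.7),green=((.499,.3444),16.5))
for n,tr,z in(("yellow","blue",.016),("orange","blue",.018),("red","green",.016),("purple","green",.018),("teal","green",.015)):
    c0,a=F[tr];a=np.radians(a);b=OBJ[tr][2]
    for c in blobs(t,n,b)[:2]:
        d=ray("top",mid(c),z)[:2]-c0
        print(n,cv2.contourArea(c),(1000*np.array([[np.cos(a),np.sin(a)],[-np.sin(a),np.cos(a)]])@d).round(1))
E
```

```text
time_s: 26.9
tcp_pos: [0.4635, 0.1237, 0.2866]
ee_rot: [[-0.957, -0.289, 0.004], [-0.289, 0.957, 0.002], [-0.005, 0.001, -1.0]]
wrist_force: [0.8, -0.2, -0.6]
gripper_width: 0.701
time_s: 27.4
tcp_pos: [0.4632, 0.0147, 0.2844]
ee_rot: [[-0.958, -0.287, 0.0], [-0.287, 0.958, 0.0], [-0.0, 0.0, -1.0]]
wrist_force: [0.5, 0.8, -0.2]
gripper_width: 0.698
yellow 88.5 [74.6 41. ]
yellow 88.0 [-74.8  41. ]
orange 436.5 [ 47.6 -39.2]
red 89.0 [78.  42.5]
purple 408.5 [ 51.1 -36.3]
teal 39.5 [-21.3 -33.4]
```

View pics/s6.png

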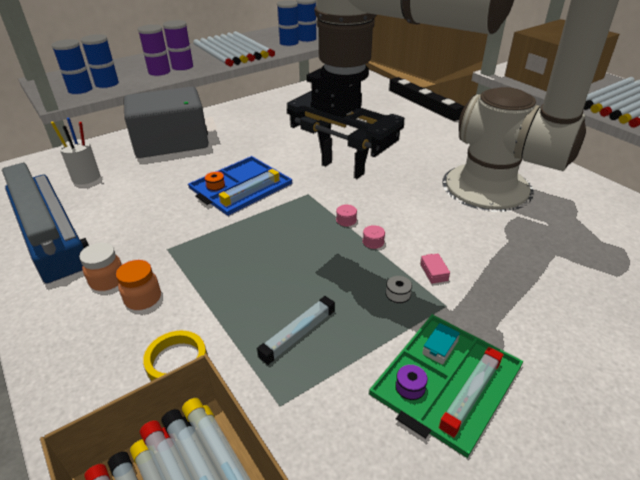

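View pics/t6.png

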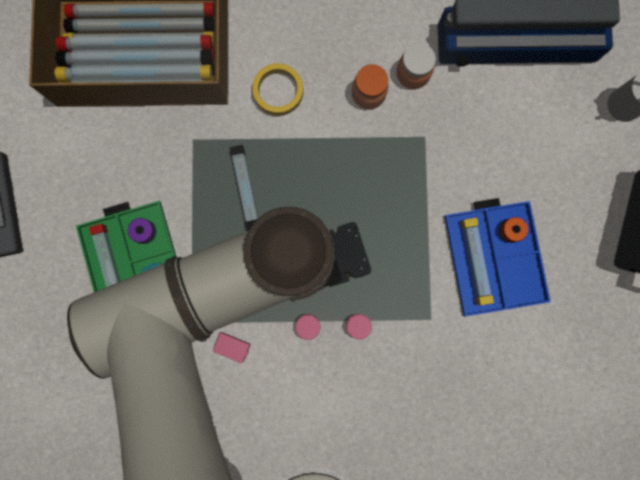

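The scene view shows all five parts in their trays: orange (214,181), yellow tube (248,188), purple (411,382), red tube (472,392) and hook box (441,343). White (399,289) and black (297,330) are undisturbed. One close crop will show whether the green kit lies flat.

Run:
```python
from h import *
a=cv2.imread("pics/s6.png")[305:465,360:535];cv2.imwrite("pics/c6.png",cv2.resize(a,None,fx=3.6,fy=3.6,interpolation=2))
im=cv2.imread("pics/s6.png")
for n,b,z in(("teal",(410,315,480,370),.027),("purple",(380,350,440,410),.018)):
    c=blobs(im,n,b)[0];d=ray("scene",mid(c),z)[:2]-(.499,.3444);t=np.radians(16.5)
    print(n,(1000*np.array([[np.cos(t),np.sin(t)],[-np.sin(t),np.cos(t)]])@d).round(1))
for i in("0","6"):
    g=cv2.cvtColor(cv2.imread(f"pics/scene0.png" if i=="0" else "pics/s6.png"),cv2.COLOR_BGR2GRAY)
    print(cv2.phaseCorrelate(np.float32(cv2.cvtColor(cv2.imread("pics/scene0.png"),6)[290:365,250:345]),np.float32(g[290:365,250:345])), cv2.phaseCorrelate(np.float32(cv2.cvtColor(cv2.imread("pics/scene0.png"),6)[270:308,380:418]),np.float32(g[270:308,380:418])))
```

```text
teal [-45.8 -40.1]
purple [ 48.9 -39.9]
((-7.105427357601002e-15, 0.5000000000000071), 1.0000000000304101) ((0.0, 0.0), 1.0)
((-0.0542941003036006, 0.6159792391361734), 0.9956519285837809) ((-0.20121623141738354, -0.23520618747685162), 0.7139185631275177)
```

View pics/c6.png

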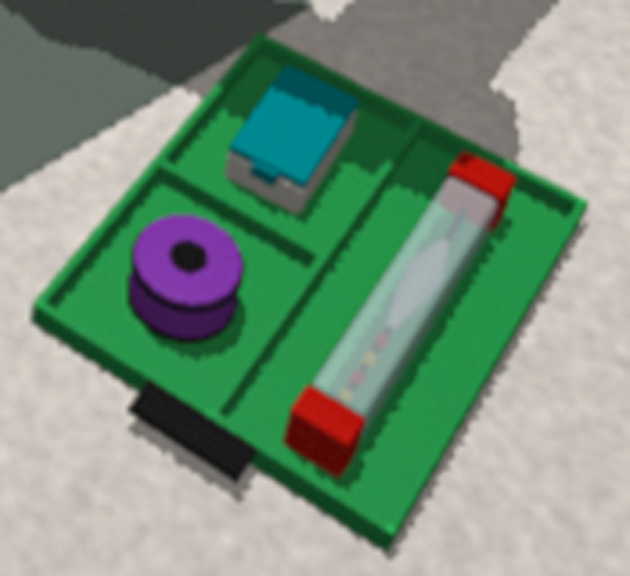

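All three parts of the green kit lie flat in the right compartments: box (290,140), spool (187,275), tube (400,310). I'm handing in.

```bash
python3 -c "
from station import *
print(finish_job())"
```

```text
the job is handed in; nothing more can be done
None
```

Both kits are made up and the job is handed in, with about 27.5 s on the robot's clock. I placed them in the order asked: the yellow tube and orange spool in the blue tray, then the red tube, purple spool and hook box in the green tray.

**Last checks:** every part measured within about 4 mm of its compartment centre, and all five look flat in the final pictures. The black tube and white spool had not moved. Their image shift was under half a pixel, though the white spool's comparison was weaker because of the arm's shadow.

**Disagreements and gaps:**
- **Red tube:** the fingers were still closing when I lifted it, and it seemed to hang about 4 mm low in the grip. I released it slightly higher to allow for that. The final view shows it flat, but the arm hid one of its caps from the top camera.
- **Hook box:** the arm partly hid it from the top camera, so that view's position for it was unusable. I used the scene camera's position for it instead.
- **Wrist force:** it stayed within a few newtons in every report, but reports come only at the end of each move.

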